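Load a specimen carrier under the stage's sprung hold-down finger

TASK

Lift the specimen carrier straight up off the dock's two locating pins, keeping it level so that it does not cock and jam. Then set it flat on the mouth of the stage and push it, bevelled nose first, under the sprung roller finger until it is fully home against the stop, and leave it there with the roller bearing down on it. Do not disturb the glassware and other things round about.

Things in the scene. Friction and masses are not known exactly. Their poses are not given: they have to be found in the camera images.
- carrier_grip (a point): Centre of the carrier's grip rib: an upright black rib 40 mm long (carrier's x), 14 mm wide (y), 34 mm high, on the carrier plate. This point is 17 mm above the plate's top, 31 mm above its underside, 15 mm behind the plate's centre (80 mm from the nose's edge, 50 mm from the tail's). x points to the nose, z up.
- carrier_nose (a point): Middle of the lower edge of the carrier's nose, at its underside. The carrier (loose, 0.3 kg) is an aluminium plate 130 x 60 x 14 mm; the last 28 mm at the nose are bevelled on top, from 14 mm thick down to 3 mm at the edge. Two 11 mm through holes take the dock's pins. x points out of the nose, z up.
- dock: Fixed grey dock 150 x 76 mm; the carrier starts on it, axes alike, plate's centre over the dock's origin, underside 12 mm above the bench. Two steel pins 8 mm thick pass through its holes at (x, y) = (25, 18) and (-52, -18) mm; their tops are 42 mm above the bench, 16 mm above the carrier plate. Origin: centre of its underside; z up.
- stage: Fixed grey stage: flat bed 100 mm wide, its top 16 mm above the bench, from x = -125 to +100 mm. The carrier goes in along +x until its nose meets the stop. Origin: at bench height under the plate's centre when fully home (the rib's centre is then at x = -15, y = 0, z = 47 mm). z up.
- stage_stop (a point): Middle of the stop block's face at the bed's top: x = 66, y = 0, z = 16 mm in the stage's frame, axes alike. Two side fences 8 mm high and 66 mm apart inside lead to it from x = -30 to +60 mm of the stage; their mouths flare outward from x = -30 back to -60 mm.
- roller_center (a point): Centre of the finger's roller, 14 mm across and 19 mm wide, at x = 20, y = 0 mm in the stage's frame; empty, its underside hangs 3.5 mm above the bed. The finger's fork runs on from it to a pivot 60 mm further along +x, 36 mm above the bench; nothing of stage or finger is higher than 50 mm above the bench.
- finger (a joint): Angle of the sprung hold-down finger, rad: 0 = resting at its lower limit with the stage empty, grows as the roller is pushed up; about 0.17 when the roller stands on the carrier's 14 mm plate. The spring presses the roller down with 3.3 N at 0 and about 5 N on the plate. The nose's bevel lifts the roller as the carrier is pushed in, which takes some 3 N, up to 12 N if it rubs on the bed.
- beaker_mid (a point): Bystander: glass beaker 70 x 82 mm, open at the top; this point is half-way up its middle. To be left alone.
- weigh_a_mid (a point): Bystander: glass weighing bottle with lid, 36 mm across, 52 mm high; this point is half-way up its middle. To be left alone.
- jar_mid (a point): Bystander: small white-lidded jar, 43 mm across, 56 mm high; this point is half-way up its middle. To be left alone.
- cup_mid (a point): Bystander: small white plastic cup, 47 mm across, 46 mm high; this point is half-way up its middle. To be left alone.
- vial_mid (a point): Bystander: brown vial with black cap, 33 mm across, 58 mm high; this point is half-way up its middle. To be left alone.
- tweezers_mid (a point): Bystander: steel tweezers lying flat, 141 mm long along their y, 14 mm wide, 9 mm high; this point is half-way up its middle. To be left alone.
- cork_mid (a point): Bystander: cork, 26 mm across and high; this point is half-way up its middle. To be left alone.

How it is judged:
On the way, in this order (a step that is already met when the one before it is completed fails the run):
1. the carrier is lifted level clear of the dock's pins (z of carrier_grip in the frame of dock above 0.074 m and angle between carrier_grip's own z axis and vertical below 0.2 rad), for 0.1 s.
2. the carrier lies on the stage's bed and its nose pushes the finger up (value of joint finger above 0.03 rad and z of carrier_grip in the frame of stage below 0.052 m and x of carrier_grip in the frame of stage between -0.075 and -0.021 m), for 0.05 s.
At the end, for the whole second after the job is handed in: The carrier lies flat on the stage's bed between the fences, nose towards the stop and within 4 mm of it, sideways within 6 mm and square within 0.08 rad, with the roller bearing down on its top with more than 2 N (finger at 0.14 to 0.21 rad) (x of carrier_grip in the frame of stage between -0.019 and -0.011 m and y of carrier_grip in the frame of stage between -0.006 and 0.006 m and z of carrier_grip in the frame of stage between 0.044 and 0.05 m and angle between carrier_grip's own z axis and vertical below 0.04 rad and angle between the x axis of carrier_grip and the x axis of stage, either way round below 0.08 rad and value of joint finger between 0.14 and 0.21 rad and contact force between roller and anything else above 2 N); the robot touches nothing.
It fails at once if a bystander is disturbed (moved more than 25 mm): beaker, weighing bottle, jar, cup, vial, tweezers or cork (distance of any of beaker_mid, weigh_a_mid, jar_mid, cup_mid, vial_mid, tweezers_mid, cork_mid from where it was at the start of the episode above 0.025 m).
It fails at once if the carrier is cocked on the dock's pins (tilted more than 0.2 rad while still on them) (angle between carrier_grip's own z axis and vertical above 0.2 rad and z of carrier_grip in the frame of dock below 0.07 m and horizontal distance between carrier_grip and dock below 0.05 m).
It also fails if it takes over 45 s, if anything falls off the work surface, if the arm or the gripper's body presses on something with over 40 N, if the wrist force passes 120 N, or if a joint passes its speed limit or range.

ROBOT

A 6-joint arm with a two-finger parallel gripper is mounted at the origin on the work surface; the furniture and walls round the work are solid. World frame = base frame: x ahead of the robot, y to its left, z up, the work surface at z = 0. Lengths are in m, angles in rad, forces in N, time in s.
With the tool pointing down it reaches from about 0.325 to 0.75 m from the base axis. Payload 7.6 kg.
Tool frame: the origin (TCP) lies midway between the tips of the shut fingers; the grasp point (between the pads) lies 19 mm behind it; z points along the fingers, x is the direction in which the jaws open and shut, and the axes are right-handed (so a half turn about z gives the same grasp; the last joint's range is limited). The gripper opens to 85 mm and grips with 20 to 120 N. Pads are 22 mm wide; open, the fingers measure 114 mm over their backs; the gripper's body (76 mm by 85 mm) begins 54 mm behind the grasp point. The pads swing forward as they close: fully open they stand 13 mm farther back than shut.
Start: joints at [1.106, 0.052, 1.401, -0, 1.689, -0.07], TCP at [0.202, 0.485, 0.231] pointing down, gripper open.
Joint ranges: [-2.9, 2.9], [-0.91, 2.17], [0.12, 2.37], [-1.06, 4.2], [0.26, 2.73], [-2.93, 2.93]. Speed limits (rad/s): [2.57, 2.57, 3.01, 3.14, 3.14, 3.14].

INTERFACE

Orientations are given as a 3x3 rotation matrix whose columns are the frame's x, y, z axes.
In Python, from cell import r gives the robot as it stands. The module is installed in compiled form; this text tells all that it offers.
- The arm moves only by the tool send_rows, never from a script. Its argument "rows" is a list that holds one entry, the list of rows, each a list of 4 numbers: the shift along the tool's x, y, z normalised to -1 to 1, where 1 is 0.3 m, then the turn about the tool's z normalised to -1 to 1, where 1 is pi/4 rad. In form: [[[tx, ty, tz, yaw], ...]]. A call has exactly 8 rows; each row is the pose to reach, as a shift and turn from the pose commanded when the call began, along the tool's axes at that moment; what a row does not reach only later rows make up. A row lasts 1/10 s, in which the tool goes at most 50 mm and 8.59 degrees, less where a joint would pass 70% of its speed; a pose out of reach is approached as far as the arm can. A call with a number of a shift or a turn outside -1 to 1 is refused whole. A call with a gripper value outside its range is refused whole. "gripper" is the opening, from -1 (shut) to 1 (fully open), set as the call begins (left out, the last holds). The fingers move at their own pace and stop on an object; "grip_force" is the grip in N (left out, the last holds). Time passes only in rows, so rows that repeat a pose let the fingers close, or fill a call up. It gives the time, the measured TCP pose, the force and the opening at its end, in the units of the state.
- r.get_state(): the state, without advancing time (a new reading comes with each control period).
- r.grab_frame(name): name is "scene" or "side" or "wrist"; returns (picture, depth): 400x640x3 uint8, blue, green, red; 400x640 float32, m along the optical axis (not along the pixel's ray), 0 where there is no reading.
- r.calibration(name): a dict with "fx", "fy", "cx", "cy" (pixels), "view" (4x4, takes a point from world to camera coordinates); the wrist camera has in their place "T_tool_cam" (4x4, takes a point from camera to tool coordinates, whose origin is the TCP and whose axes are the tool frame's). Camera axes: x right, y up, looking along -z (the intrinsics and any distortion apply to the point x, -y, -z); pixel columns grow to the right and rows downward; lengths in m; the calibration is good to about 2 mm. A picture is of the moment at which its call begins: read the wrist's pose just before it. calibration takes no time and is no camera call.
- r.finish_job(): hands the job in, once; it reports no verdict.
The state is a dict: "time": time; "joint_positions": joint angles; "joint_velocities": joint speeds; "joint_torque": joint torques, N m; "ee_pos": TCP position; "tool_rot": TCP orientation; "contact_force": force on the tool from outside, world axes, zero at the start; "torque": the same for the moment, N m; "width": opening from 0.0 (shut) to 1.0 (fully open).
Only numpy, scipy, OpenCV 4.12 (cv2) and the standard library are available. Lean on these libraries where they do the work, as an engineer would, in place of code of your own. Each camera call takes 0.05 s, during which the arm holds its last target. There are 200 camera calls.

## Working session

There is one attempt and no reset: what is moved stays moved. The work goes in short steps, Python scripts to look and compute and a tool call to move; the robot and the scene stay as the last step left them, time stands still between calls to the robot, and variables do not carry over. Pictures are saved under pics/ and viewed, about 8 in all and at most 12, crops included, and the job is handed in when it is done.

Besides the shell and the picture viewer there is one more tool, called after "Request:" by a JSON object that holds its "op" and its "data", one argument or row to a line. send_rows: Moves the arm, as the interface text tells. Scaled input: -1 to 1 covers 0.3 m each way for a shift and pi/4 rad each way for a turn. Its arguments: {"type":"object","properties":{"rows":{"type":"array","items":{"type":"array","items":{"type":"array","items":{"type":"number"}}}},"gripper":{"type":"number"},"grip_force":{"type":"number"}},"required":["rows"]}

```bash
mkdir -p pics
python3 - <<'E'
from cell import r
import cv2,numpy as np
s=r.get_state();print(s['time'],s['ee_pos'],s['tool_rot'],s['width'],s['contact_force'])
for n in('scene','side','wrist'):
    c=r.calibration(n);print(n,{k:np.round(v,4).tolist() for k,v in c.items()})
    im,d=r.grab_frame(n);cv2.imwrite(f'pics/{n}0.png',im);np.save(f'{n}0.npy',d)
    print((d>0).mean(),d.min(),d.max())
E
```

```text
0.0 [0.20175651 0.4843491  0.23046128] [[ 3.84595458e-01  9.23084958e-01 -7.02603008e-04]
 [ 9.23083860e-01 -3.84596087e-01 -1.42766867e-03]
 [-1.58807784e-03 -9.94866120e-05 -9.99998734e-01]] 1.000985944645489 [0.11283685 0.37173001 0.43280299]
scene {'fx': 367.7734, 'fy': 367.7734, 'cx': 314.1933, 'cy': 196.5639, 'view': [[0.4346, -0.9006, 0.0061, -0.1416], [0.6669, 0.3264, 0.6698, -0.3912], [-0.6052, -0.2871, 0.7425, -0.5634], [0.0, 0.0, 0.0, 1.0]]}
0.99604296875 0.0 2.8971539
side {'fx': 405.3143, 'fy': 405.3143, 'cx': 312.7915, 'cy': 205.0521, 'view': [[-0.6888, -0.7246, 0.0206, 0.4492], [0.4428, -0.3982, 0.8034, -0.2592], [-0.5739, 0.5625, 0.5951, -0.8674], [0.0, 0.0, 0.0, 1.0]]}
0.995828125 0.0 3.1048336
wrist {'fx': 339.4036, 'fy': 339.4036, 'cx': 320.2645, 'cy': 202.04, 'T_tool_cam': [[1.0, -0.0005, 0.0013, -0.0006], [-0.0001, -0.9504, -0.311, -0.0795], [0.0014, 0.311, -0.9504, -0.1422], [0.0, 0.0, 0.0, 1.0]]}
0.99603515625 0.0 1.3346632
```

View pics/scene0.png

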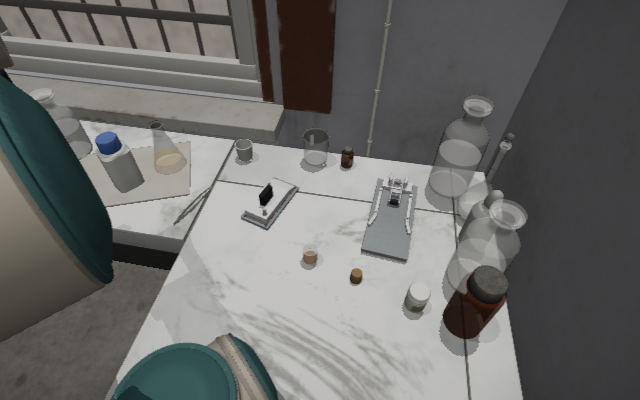

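View pics/side0.png

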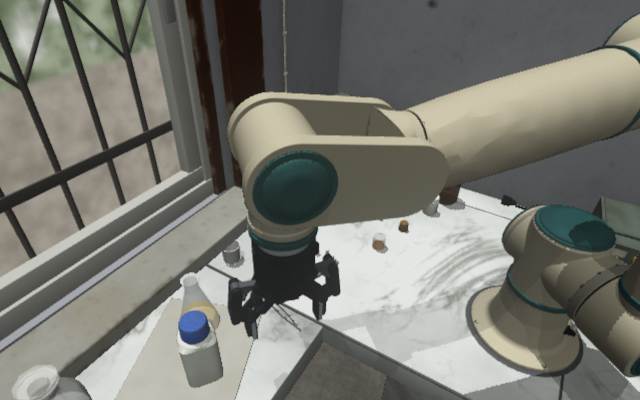

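The scene view shows the carrier at about (270,202) with its black rib at (266,194), and the stage at (392,215) with the finger at the far end, about (398,190). In the side view the arm hides the carrier. Next I take close crops and positions from depth.

```bash
cat > h.py <<'E'
import numpy as np,cv2
from cell import r
def T_world_cam(n,s=None):
    c=r.calibration(n)
    if n!='wrist': return np.linalg.inv(np.array(c['view']))
    T=np.eye(4);T[:3,:3]=s['tool_rot'];T[:3,3]=s['ee_pos'];return T@np.array(c['T_tool_cam'])
def rays(n,uv,s=None):
    c=r.calibration(n);T=T_world_cam(n,s);uv=np.asarray(uv,float)
    d=np.stack([(uv[...,0]-c['cx'])/c['fx'],-(uv[...,1]-c['cy'])/c['fy'],-np.ones(uv.shape[:-1])],-1)
    return T[:3,3],d@T[:3,:3].T
def plane(n,uv,z,s=None):
    o,d=rays(n,uv,s);return o+d*((z-o[2])/d[...,2])[...,None]
def cloud(n,dep,s=None):
    v,u=np.mgrid[:400,:640];o,d=rays(n,np.stack([u,v],-1),s);return o+d*dep[...,None]
E
python3 - <<'E'
from h import *
im=cv2.imread('pics/scene0.png');d=np.load('scene0.npy');P=cloud('scene',d)
for nm,p in dict(rib=(266,194),bench=(300,225),cup=(243,145),beaker=(316,140),vial=(347,152),weigh=(310,252),cork=(356,273),jar=(418,290),bed=(387,240),roller=(396,195)).items(): print(nm,np.round(P[p[1],p[0]],3))
a=cv2.resize(im[170:235,235:305],None,fx=7,fy=7,interpolation=cv2.INTER_CUBIC)
b=cv2.resize(im[170:265,355:425],None,fx=5.6,fy=5.6,interpolation=cv2.INTER_CUBIC)
o=np.zeros((540,900,3),np.uint8);o[:a.shape[0],:490]=a;o[:b.shape[0],500:500+b.shape[1]]=b
cv2.imwrite('pics/crop.png',cv2.resize(o,(800,480)))
E
```

```text
rib [0.448 0.182 0.057]
bench [ 0.442  0.093 -0.   ]
cup [0.604 0.352 0.023]
beaker [0.694 0.173 0.039]
vial [0.67  0.072 0.053]
weigh [0.361 0.027 0.04 ]
cork [ 0.366 -0.074  0.024]
jar [ 0.366 -0.196  0.055]
bed [ 0.478 -0.105  0.016]
roller [ 0.616 -0.082  0.016]
```

View pics/crop.png

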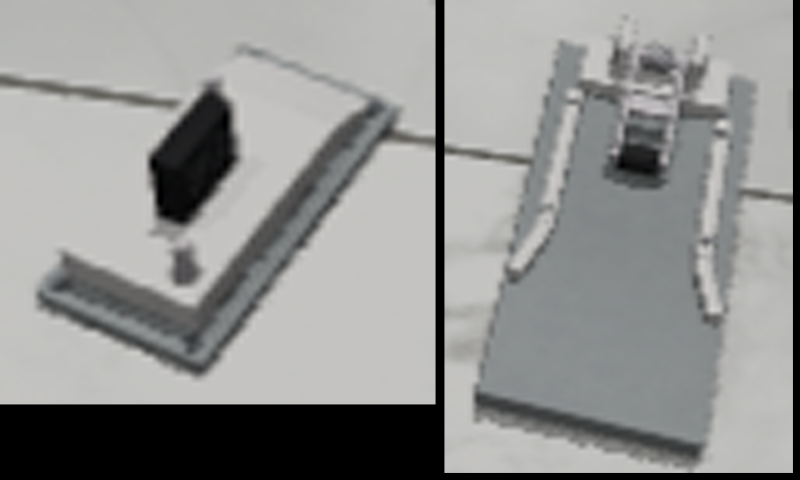

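The crop shows the bevelled nose pointing away from the robot, at about (370,105), the rib at (190,155), and the rear pin at (185,265). The stage mouth is at its near end, about (590,430), with the roller at (640,160).

Run:
```python
from h import *
P=cloud('scene',np.load('scene0.npy'));im=cv2.imread('pics/scene0.png').astype(int)
def rect(box,zl,zh,ex=None):
    u0,u1,v0,v1=box;Q=P[v0:v1,u0:u1].reshape(-1,3);Q=Q[(Q[:,2]>zl)&(Q[:,2]<zh)]
    (c,wh,a)=cv2.minAreaRect((Q[:,:2]*1000).astype(np.float32));print(len(Q),np.round(c,1),np.round(wh,1),round(a,2),np.median(Q[:,2]));return Q
print('plate');rect((235,305,170,235),.0235,.028)
print('dock');rect((235,305,170,235),.007,.027)
print('rib');Q=rect((240,300,170,220),.055,.062)
print('stage bed');rect((350,430,165,265),.0135,.0185)
print('stage all');rect((350,430,165,265),.012,.055)
# tweezers
Q=P[175:225,170:215].reshape(-1,3);I=im[175:225,170:215].reshape(-1,3).sum(1)
m=(Q[:,2]>.004)&(Q[:,2]<.02);print('twz',m.sum(),Q[m].min(0),Q[m].max(0))
```

```text
plate
562 [460.5 188.7] [ 60.8 108.8] 88.82 0.025360463806430478
dock
1058 [470.4 186.9] [ 74.2 149.4] 88.28 0.023494343044603516
rib
87 [457.2 188.8] [15.3 40.2] 89.44 0.05877093418727075
stage bed
2458 [ 570.9 -100.8] [262.6 126.5] 9.43 0.015512082807838057
stage all
3334 [565.1 -70.8] [266.  205.7] 13.68 0.01590427804921002
twz 475 [0.31571707 0.3457461  0.00400271] [0.45688902 0.47025113 0.00954375]
```

Request:
{"op": "send_rows", "data": {
  "rows": [
    [[-0.06,0.12,0,-0.08],[-0.14,0.28,0,-0.2],[-0.21,0.42,0,-0.32],[-0.28,0.56,0,-0.4],[-0.35,0.7,0,-0.47],[-0.42,0.84,0,-0.47],[-0.48,0.96,0,-0.47],[-0.5,1.0,0,-0.47]]
  ]
}}

```text
time: 0.95
ee_pos: [0.4228, 0.2281, 0.2309]
tool_rot: [[0.029, 1.0, -0.0], [1.0, -0.029, -0.001], [-0.001, -0.0, -1.0]]
contact_force: [0.3, 1.3, 0.0]
width: 1.0
```

Run:
```python
from h import *
s=r.get_state();print(s['time'],np.round(s['ee_pos'],4),np.round(s['tool_rot'],4).tolist())
im,d=r.grab_frame('wrist');cv2.imwrite('pics/w1.png',im);np.save('w1.npy',d)
# rib: black, high
P=cloud('wrist',d,s)
rib=(im.max(2)<70)&(P[...,2]>.045)&(P[...,2]<.07)
n,l,st,c=cv2.connectedComponentsWithStats(rib.astype(np.uint8));k=1+np.argmax(st[1:,4]);
Q=P[l==k];Q=Q[Q[:,2]>.055];print(st[k],cv2.minAreaRect((Q[:,:2]*1000).astype(np.float32)),np.median(Q[:,2]))
# stage in scene
P=cloud('scene',np.load('scene0.npy'));I=cv2.imread('pics/scene0.png')
m=((P[...,2]>.0125)&(P[...,2]<.0195)&(I.max(2)<150)).astype(np.uint8);m[:,:340]=0;m[:,440:]=0;m[:150]=0;m[270:]=0
m=cv2.morphologyEx(m,cv2.MORPH_OPEN,np.ones((3,3)))
n,l,st,c=cv2.connectedComponentsWithStats(m);k=1+np.argmax(st[1:,4])
print(st[k],cv2.minAreaRect((P[l==k][:,:2]*1000).astype(np.float32)))
```

```text
0.95 [0.4228 0.2281 0.2309] [[0.0295, 0.9996, -0.0002], [0.9996, -0.0295, -0.0008], [-0.0008, -0.0002, -1.0]]
[620  90  20  54 656] ((381.2872314453125, 514.5408935546875), (31.227041244506836, 9.84471321105957), 12.536060333251953) 0.05916623998977538
[ 362  188   49   72 2153] ((536.2522583007812, -94.02672576904297), (195.30429077148438, 99.49977111816406), 9.332944869995117)
```

View pics/w1.png

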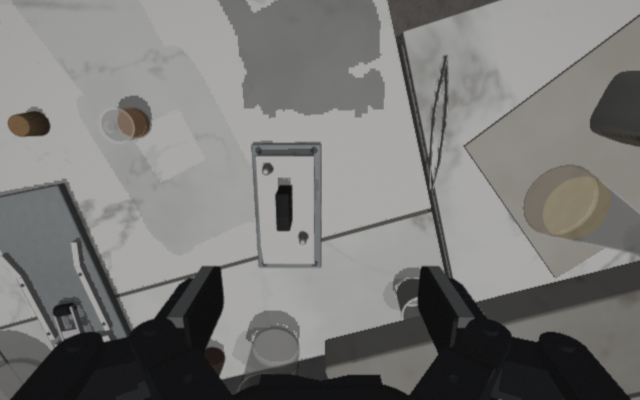

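The wrist view shows the dock and carrier at about (287,205), with the rib at (284,207) and pins at (267,169) and (303,238). The nose points down in the image, towards the beaker. My rib mask picked up another object, so I'm redoing it inside this window.

Run:
```python
from h import *
s=r.get_state();im=cv2.imread('pics/w1.png');d=np.load('w1.npy');P=cloud('wrist',d,s)
def comp(P,m,box,op=0):
    u0,u1,v0,v1=box;k=np.zeros(m.shape,np.uint8);k[v0:v1,u0:u1]=m[v0:v1,u0:u1]
    if op:k=cv2.morphologyEx(k,cv2.MORPH_OPEN,np.ones((op,op)))
    n,l,st,c=cv2.connectedComponentsWithStats(k);i=1+np.argmax(st[1:,4])
    Q=P[l==i];R=cv2.minAreaRect((Q[:,:2]*1000).astype(np.float32));print(st[i],R,np.median(Q[:,2]));return Q
B=(235,335,130,280)
comp(P,(P[...,2]>.055)&(P[...,2]<.064),B)
comp(P,(P[...,2]>.009)&(P[...,2]<.03),B)
comp(P,(P[...,2]>.024)&(P[...,2]<.03),B)
# rib top by rays
m=(im.max(2)<60);k=np.zeros(m.shape,np.uint8);k[160:240,270:298]=m[160:240,270:298]
ys,xs=np.nonzero(k);print(xs.min(),xs.max(),ys.min(),ys.max())
```

```text
[275 192  16  40 555] ((455.4748229980469, 188.89495849609375), (14.435214042663574, 39.809757232666016), 88.39513397216797) 0.05949630760913727
[ 255  148   63  120 5298] ((471.2989501953125, 187.70086669921875), (67.67510223388672, 143.14047241210938), 88.13848114013672) 0.025454029839125453
[ 256  156   58   95 4185] ((459.45513916015625, 188.26744079589844), (59.566585540771484, 107.62508392333984), 88.19644165039062) 0.025687837532890945
270 291 166 229
```

Request:
{"op": "send_rows", "data": {
  "rows": [
    [[-0.06,0.05,0.05,0],[-0.127,0.113,0.15,0],[-0.127,0.113,0.28,0],[-0.127,0.113,0.42,0],[-0.127,0.113,0.53,0],[-0.127,0.113,0.61,0],[-0.127,0.113,0.65,0],[-0.127,0.113,0.665,0]]
  ]
}}

```text
time: 1.8
ee_pos: [0.4532, 0.1924, 0.0308]
tool_rot: [[0.025, 1.0, -0.002], [1.0, -0.025, -0.0], [-0.0, -0.002, -1.0]]
contact_force: [-0.5, 0.0, -0.5]
width: 1.0
```

Request:
{"op": "send_rows", "data": {
  "rows": [
    [[0,0,0,0],[0,0,0,0],[0,0,0,0],[0,0,0,0],[0,0,0,0],[0,0,0,0],[0,0,0,0],[0,0,0,0]]
  ],
  "gripper": -1,
  "grip_force": 50
}}

```text
time: 2.6
ee_pos: [0.4545, 0.1914, 0.0325]
tool_rot: [[0.026, 1.0, 0.001], [1.0, -0.026, -0.001], [-0.001, 0.001, -1.0]]
contact_force: [-1.4, -4.6, 5.3]
width: 0.156
```

Run:
```python
from h import *
s=r.get_state();im,d=r.grab_frame('wrist')
s=r.get_state();print(s['time'],np.round(s['ee_pos'],4),np.round(s['tool_rot'],4).tolist(),s['contact_force'],s['torque'],s['width'])
im,d=r.grab_frame('wrist');cv2.imwrite('pics/w2.png',im)
```

```text
2.65 [0.4545 0.1914 0.0325] [[0.0261, 0.9997, 0.0009], [0.9997, -0.0261, -0.0006], [-0.0006, 0.0009, -1.0]] [-1.47159939 -4.68385673  5.31664392] [-0.71468153  0.23884728 -0.03552641] 0.15634810913350025
```

View pics/w2.png

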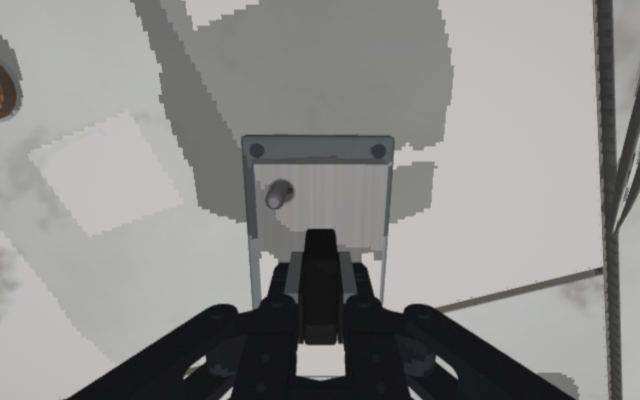

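The rib is gripped (width 13 mm). The rear pin is visible at (280,195). The tool is about 2 mm off in y and pushes the carrier sideways with 4.7 N, so I relieve that and start lifting.

Request:
{"op": "send_rows", "data": {
  "rows": [
    [[-0.004,0,0,0],[-0.008,0,0,0],[-0.008,0,-0.005,0],[-0.008,0,-0.01,0],[-0.008,0,-0.015,0],[-0.008,0,-0.02,0],[-0.008,0,-0.025,0],[-0.008,0,-0.025,0]]
  ]
}}

```text
time: 3.5
ee_pos: [0.4541, 0.1894, 0.0395]
tool_rot: [[0.026, 1.0, 0.0], [1.0, -0.026, 0.0], [0.0, 0.0, -1.0]]
contact_force: [0.2, 0.2, -3.4]
width: 0.153
```

Request:
{"op": "send_rows", "data": {
  "rows": [
    [[0,0,-0.02,0],[0,0,-0.05,0],[0,0,-0.09,0],[0,0,-0.13,0],[0,0,-0.18,0],[0,0,-0.24,0],[0,0,-0.28,0],[0,0,-0.3,0]]
  ]
}}

```text
time: 4.3
ee_pos: [0.4546, 0.1897, 0.1313]
tool_rot: [[0.026, 1.0, 0.003], [1.0, -0.026, 0.001], [0.001, 0.003, -1.0]]
contact_force: [0.3, 0.1, -1.6]
width: 0.155
```

Run:
```python
from h import *
im,d=r.grab_frame('scene')
s=r.get_state();print(s['time'],np.round(s['ee_pos'],4),np.round(s['tool_rot'],4).tolist(),s['contact_force'],s['torque'],s['width'])
im,d=r.grab_frame('wrist');cv2.imwrite('pics/w3.png',im);np.save('w3.npy',d)
P=cloud('wrist',d,s);k=(P[...,2]>.06)&(P[...,2]<.2)&(im.max(2)>110);k=k.astype(np.uint8)
k[:,:200]=0;k[:,440:]=0;k[270:]=0
n,l,st,c=cv2.connectedComponentsWithStats(k);i=1+np.argmax(st[1:,4]);Q=P[l==i];print(st[i])
A=np.c_[Q[:,:2],np.ones(len(Q))];co=np.linalg.lstsq(A,Q[:,2],rcond=None)[0];print('tilt',co,'z',np.median(Q[:,2]))
print(cv2.minAreaRect((Q[:,:2]*1000).astype(np.float32)))
```

```text
4.35 [0.4547 0.1897 0.1315] [[0.0256, 0.9997, 0.0029], [0.9997, -0.0256, 0.001], [0.0011, 0.0029, -1.0]] [ 1.56709265 -0.36175415 -1.6637185 ] [-0.05552406 -0.03919487  0.03794612] 0.1554588104525214
[  254   162   134   108 10877]
tilt [ 0.00259806 -0.0013025   0.12373819] z 0.12459956613455939
((432.4770812988281, 189.53724670410156), (60.361473083496094, 53.48323440551758), 88.39523315429688)
```

Request:
{"op": "send_rows", "data": {
  "rows": [
    [[-0.03,-0.01,-0.04,-0.02],[-0.08,-0.03,-0.1,-0.06],[-0.14,-0.06,-0.17,-0.12],[-0.2,-0.09,-0.24,-0.18],[-0.25,-0.11,-0.29,-0.23],[-0.267,-0.117,-0.3,-0.243],[-0.267,-0.117,-0.3,-0.243],[-0.267,-0.117,-0.3,-0.243]]
  ]
}}

```text
time: 5.2
ee_pos: [0.4166, 0.1106, 0.2179]
tool_rot: [[-0.164, 0.986, -0.002], [0.986, 0.164, -0.0], [0.0, -0.002, -1.0]]
contact_force: [0.2, 0.0, -3.3]
width: 0.156
```

Run:
```python
from h import *
s=r.get_state();print(s['time'],np.round(s['ee_pos'],4),np.round(s['tool_rot'],4).tolist(),s['contact_force'],s['width'])
im,d=r.grab_frame('wrist');cv2.imwrite('pics/w4.png',im);np.save('w4.npy',d)
P=cloud('wrist',d,s)
m=((P[...,2]>.012)&(P[...,2]<.020)&(P[...,1]<0)).astype(np.uint8);m=cv2.morphologyEx(m,cv2.MORPH_OPEN,np.ones((3,3)))
n,l,st,c=cv2.connectedComponentsWithStats(m);i=1+np.argmax(st[1:,4]);Q=P[l==i];print(st[i],cv2.minAreaRect((Q[:,:2]*1000).astype(np.float32)),np.median(Q[:,2]))
```

```text
5.2 [0.4166 0.1106 0.2179] [[-0.1638, 0.9865, -0.0022], [0.9865, 0.1638, -0.0], [0.0003, -0.0021, -1.0]] [ 0.16441205  0.0084827  -3.27945053] 0.15606955516029872
[   59   160   123   181 12041] ((550.0151977539062, -91.06139373779297), (223.3126983642578, 101.392822265625), 9.877420425415039) 0.01587560880883815
```

View pics/w4.png

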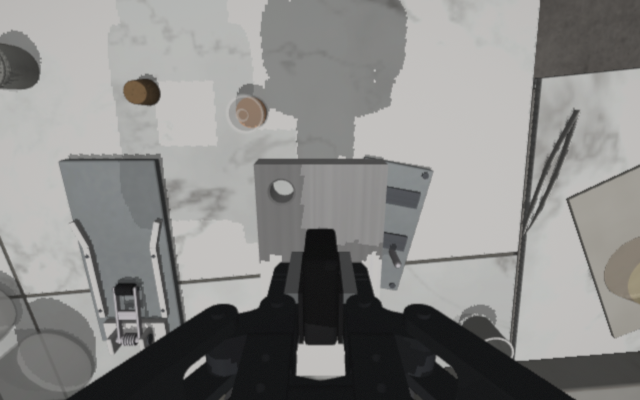

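The wrist view shows the stage at (60–180, 155–345), with the roller at about (127,290). The carrier is held level and square. The bed measures 223 x 101 mm, centred at (0.550, -0.091), yaw about 9.6°, which agrees with the scene view to about 1 mm.

Request:
{"op": "send_rows", "data": {
  "rows": [
    [[-0.04,0,0,0],[-0.14,0,0.02,0],[-0.28,0,0.06,0],[-0.42,-0.008,0.12,-0.005],[-0.56,-0.016,0.18,-0.005],[-0.67,-0.016,0.25,-0.005],[-0.73,-0.016,0.29,-0.005],[-0.738,-0.016,0.3,-0.005]]
  ]
}}

```text
time: 6.05
ee_pos: [0.4474, -0.1108, 0.1268]
tool_rot: [[-0.165, 0.986, -0.004], [0.986, 0.165, 0.001], [0.002, -0.004, -1.0]]
contact_force: [-0.2, -0.1, -3.2]
width: 0.157
```

```bash
cat > chk.py <<'E'
from h import *
s=r.get_state()
im,d=r.grab_frame('scene');s=r.get_state()
O=np.array([.5626,-.0892]);a=np.radians(9.6);e=np.array([np.cos(a),np.sin(a)]);n=np.array([-e[1],e[0]])
R=s['tool_rot'];p=s['ee_pos'];rib=p[:2]+.001*R[:2,1]
print(round(s['time'],2),np.round(p,4),'F',np.round(s['contact_force'],1),'w',round(s['width'],3),'carrier yaw',round(np.degrees(np.arctan2(R[1,1],R[0,1])),2),'stage x,y mm',np.round(1000*np.array([(rib-O)@e,(rib-O)@n]),1),'underside',round(1000*(p[2]-.0209),1))
E
cat > img.py <<'E'
from h import *
import sys
im,d=r.grab_frame('scene')
cv2.imwrite(f'pics/{sys.argv[1]}.png',cv2.resize(im[140:290,300:480],None,fx=4,fy=4,interpolation=cv2.INTER_CUBIC))
np.save('sc.npy',d)
E
python3 chk.py; python3 img.py s1
```

```text
6.1 [ 0.4477 -0.1099  0.1274] F [-0.8  0.3 -2.9] w 0.152 carrier yaw 9.57 stage x,y mm [-115.7   -1.3] underside 106.5
```

View pics/s1.png

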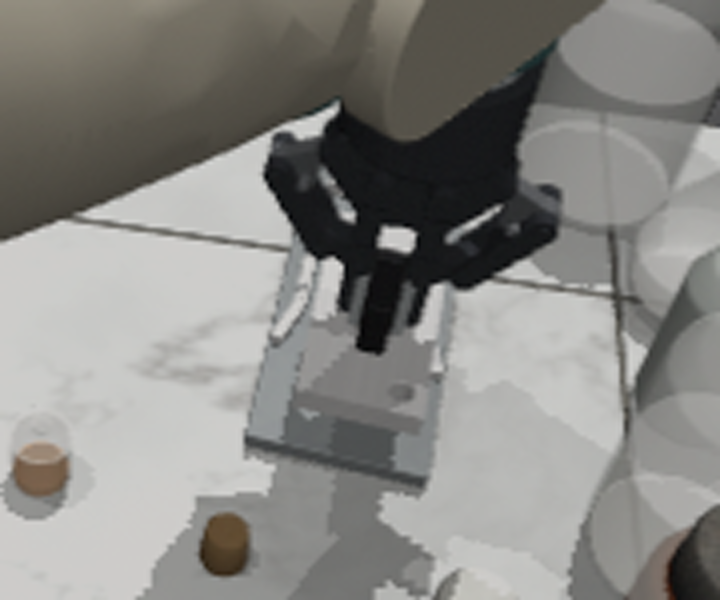

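The carrier is above the stage mouth, lined up with the bed and clear of the glassware. I lower it.

Request:
{"op": "send_rows", "data": {
  "rows": [
    [[0.004,0,0.03,0],[0.004,0,0.08,0],[0.004,0,0.14,0],[0.004,0,0.19,0],[0.004,0,0.23,0],[0.004,0,0.255,0],[0.004,0,0.265,0],[0.004,0,0.27,0]]
  ]
}}

```text
time: 6.95
ee_pos: [0.4486, -0.1076, 0.0485]
tool_rot: [[-0.169, 0.986, 0.001], [0.986, 0.169, -0.0], [-0.0, 0.001, -1.0]]
contact_force: [-0.1, 0.2, -2.5]
width: 0.154
```

```bash
python3 chk.py
```

```text
7.0 [ 0.4486 -0.1077  0.0485] F [ 0.3  0.4 -2.6] w 0.153 carrier yaw 9.7 stage x,y mm [-114.5    0.8] underside 27.6
```

Request:
{"op": "send_rows", "data": {
  "rows": [
    [[-0.002,0,0.01,0],[-0.002,0,0.018,0],[-0.002,0,0.025,0],[-0.002,0,0.03,0],[-0.002,0,0.034,0],[-0.002,0,0.037,0],[-0.002,0,0.039,0],[-0.002,0,0.039,0]]
  ]
}}

```text
time: 7.8
ee_pos: [0.4485, -0.1083, 0.0367]
tool_rot: [[-0.168, 0.986, 0.0], [0.986, 0.168, 0.0], [0.0, 0.0, -1.0]]
contact_force: [0.1, 0.1, -2.1]
width: 0.157
```

```bash
python3 chk.py
```

```text
7.85 [ 0.4485 -0.1083  0.0366] F [ 0.3  0.  -2.2] w 0.155 carrier yaw 9.69 stage x,y mm [-114.7    0.2] underside 15.7
```

Request:
{"op": "send_rows", "data": {
  "rows": [
    [[0,0,0.003,0],[0,0,0.005,0],[0,0.01,0.005,0],[0,0.03,0.005,0],[0,0.05,0.005,0],[0,0.075,0.005,0],[0,0.1,0.005,0],[0,0.1,0.005,0]]
  ]
}}

```text
time: 8.65
ee_pos: [0.4793, -0.1037, 0.0365]
tool_rot: [[-0.168, 0.986, 0.002], [0.986, 0.168, -0.001], [-0.001, 0.002, -1.0]]
contact_force: [-0.9, -1.6, 4.5]
width: 0.158
```

```bash
python3 chk.py
```

```text
8.7 [ 0.4793 -0.1037  0.0365] F [-0.2  0.1  5.3] w 0.154 carrier yaw 9.7 stage x,y mm [-83.6  -0.4] underside 15.6
```

Request:
{"op": "send_rows", "data": {
  "rows": [
    [[0,0.015,0,0],[0,0.03,0,0],[0,0.05,0,0],[0,0.07,0,0],[0,0.09,0,0],[0,0.11,0,0],[0,0.125,0,0],[0,0.125,0,0]]
  ]
}}

```text
time: 9.5
ee_pos: [0.5141, -0.0977, 0.0365]
tool_rot: [[-0.168, 0.986, -0.003], [0.986, 0.168, -0.001], [-0.001, -0.003, -1.0]]
contact_force: [-13.9, -2.0, 14.1]
width: 0.156
```

```bash
python3 chk.py; python3 img.py s2
```

```text
9.55 [ 0.5141 -0.0977  0.0365] F [-14.   -2.2  13.6] w 0.157 carrier yaw 9.67 stage x,y mm [-48.3  -0.3] underside 15.6
```

View pics/s2.png

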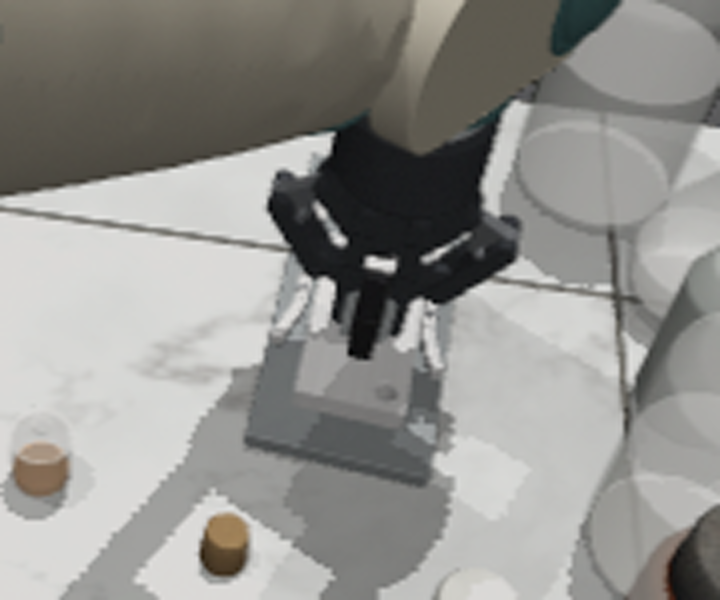

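The carrier is between the fences and square. The 14 N push force matches the bevel lifting the roller. I keep pushing.

Request:
{"op": "send_rows", "data": {
  "rows": [
    [[0,0.015,0,0],[0,0.03,0,0],[0,0.045,0,0],[0,0.06,0,0],[0,0.075,0,0],[0,0.09,0,0],[0,0.1,0,0],[0,0.1,0,0]]
  ]
}}

```text
time: 10.4
ee_pos: [0.5438, -0.0926, 0.0365]
tool_rot: [[-0.168, 0.986, -0.002], [0.986, 0.168, -0.001], [-0.001, -0.003, -1.0]]
contact_force: [-12.0, -2.5, 12.2]
width: 0.152
```

```bash
python3 chk.py
```

```text
10.45 [ 0.5438 -0.0926  0.0365] F [-11.6  -1.8  11.8] w 0.155 carrier yaw 9.67 stage x,y mm [-18.1  -0.2] underside 15.6
```

Request:
{"op": "send_rows", "data": {
  "rows": [
    [[0,0.002,0,0],[0,0.004,0,0],[0,0.006,0,0],[0,0.008,0,0],[0,0.01,0,0],[0,0.012,0,0],[0,0.012,0,0],[0,0.012,0,0]]
  ]
}}

```text
time: 11.25
ee_pos: [0.5469, -0.0921, 0.0365]
tool_rot: [[-0.168, 0.986, -0.003], [0.986, 0.168, -0.001], [-0.001, -0.003, -1.0]]
contact_force: [-14.8, -1.4, 13.4]
width: 0.157
```

```bash
python3 chk.py
```

```text
11.3 [ 0.5469 -0.0921  0.0365] F [-14.2  -2.4  13.3] w 0.15 carrier yaw 9.66 stage x,y mm [-15.   -0.3] underside 15.6
```

Request:
{"op": "send_rows", "data": {
  "rows": [
    [[0,0.002,0,0],[0,0.004,0,0],[0,0.006,0,0],[0,0.008,0,0],[0,0.008,0,0],[0,0.008,0,0],[0,0.008,0,0],[0,0.008,0,0]]
  ]
}}

```text
time: 12.1
ee_pos: [0.5485, -0.0918, 0.0365]
tool_rot: [[-0.168, 0.986, -0.005], [0.986, 0.168, -0.001], [-0.0, -0.005, -1.0]]
contact_force: [-18.7, -2.4, 16.8]
width: 0.156
```

```bash
python3 chk.py
```

```text
12.15 [ 0.5485 -0.0918  0.0365] F [-19.6  -2.5  16.9] w 0.153 carrier yaw 9.66 stage x,y mm [-13.3  -0.2] underside 15.6
```

Request:
{"op": "send_rows", "data": {
  "rows": [
    [[0,0.002,0,0],[0,0.004,0,0],[0,0.006,0,0],[0,0.007,0,0],[0,0.007,0,0],[0,0.007,0,0],[0,0.007,0,0],[0,0.007,0,0]]
  ]
}}

```text
time: 12.95
ee_pos: [0.5486, -0.0919, 0.0365]
tool_rot: [[-0.167, 0.986, -0.01], [0.986, 0.167, -0.001], [0.0, -0.011, -1.0]]
contact_force: [-31.4, -4.3, 23.4]
width: 0.154
```

```bash
python3 chk.py
```

```text
13.0 [ 0.5486 -0.0918  0.0365] F [-32.   -3.6  24.2] w 0.151 carrier yaw 9.63 stage x,y mm [-13.2  -0.3] underside 15.6
```

The stop is reached: the last 2 mm of command gave no motion and the force rose to 32 N. I relax the push, then open the gripper.

Request:
{"op": "send_rows", "data": {
  "rows": [
    [[0,-0.002,0,0],[0,-0.004,0,0],[0,-0.006,0,0],[0,-0.007,-0.001,0],[0,-0.007,-0.002,0],[0,-0.007,-0.003,0],[0,-0.007,-0.003,0],[0,-0.007,-0.003,0]]
  ]
}}

```text
time: 13.8
ee_pos: [0.5486, -0.0919, 0.0365]
tool_rot: [[-0.168, 0.986, -0.005], [0.986, 0.168, -0.001], [-0.0, -0.005, -1.0]]
contact_force: [-14.2, -2.9, 10.6]
width: 0.157
```

```bash
python3 chk.py
```

```text
13.85 [ 0.5486 -0.0918  0.0365] F [-13.9  -3.3   8.6] w 0.152 carrier yaw 9.65 stage x,y mm [-13.2  -0.3] underside 15.6
```

Request:
{"op": "send_rows", "data": {
  "rows": [
    [[0,-0.002,-0.001,0],[0,-0.003,-0.002,0],[0,-0.004,-0.002,0],[0,-0.004,-0.002,0],[0,-0.004,-0.002,0],[0,-0.004,-0.002,0],[0,-0.004,-0.002,0],[0,-0.004,-0.002,0]]
  ]
}}

```text
time: 14.65
ee_pos: [0.5486, -0.0918, 0.0365]
tool_rot: [[-0.168, 0.986, -0.002], [0.986, 0.168, -0.001], [-0.001, -0.002, -1.0]]
contact_force: [-4.7, -3.3, 1.4]
width: 0.157
```

Request:
{"op": "send_rows", "data": {
  "rows": [
    [[0,0,0,0],[0,0,0,0],[0,0,0,0],[0,0,0,0],[0,0,0,0],[0,0,0,0],[0,0,0,0],[0,0,0,0]]
  ],
  "gripper": 0.4
}}

```text
time: 15.45
ee_pos: [0.5493, -0.0911, 0.0366]
tool_rot: [[-0.168, 0.986, 0.0], [0.986, 0.168, 0.0], [0.0, 0.0, -1.0]]
contact_force: [0.7, -0.6, -0.4]
width: 0.697
```

Request:
{"op": "send_rows", "data": {
  "rows": [
    [[0,0,-0.04,0],[0,0,-0.1,0],[0,0,-0.2,0],[0,0,-0.32,0],[0,-0.05,-0.42,0],[0,-0.12,-0.5,0],[0,-0.18,-0.56,0],[0,-0.2,-0.57,0]]
  ]
}}

```text
time: 16.25
ee_pos: [0.4902, -0.1017, 0.2114]
tool_rot: [[-0.168, 0.986, 0.006], [0.986, 0.168, -0.002], [-0.003, 0.005, -1.0]]
contact_force: [0.5, -0.0, 1.2]
width: 0.696
```

Run:
```python
from h import *
r.grab_frame('side')
s=r.get_state();print(s['time'],np.round(s['ee_pos'],4),s['contact_force'])
im,d=r.grab_frame('wrist');P=cloud('wrist',d,s)
cv2.imwrite('pics/w5.png',im)
O=np.array([.5626,-.0892]);a=np.radians(9.6);R=np.array([[np.cos(a),np.sin(a)],[-np.sin(a),np.cos(a)]])
S=np.dstack([(P[...,:2]-O)@R.T,P[...,2:]])*1000
m=(S[...,2]>60)&(S[...,2]<68)&(abs(S[...,1])<30)&(abs(S[...,0]+15)<50)
print('rib',m.sum(),cv2.minAreaRect(S[m][:,:2].astype(np.float32)),np.median(S[m][:,2]))
m=(S[...,2]>27)&(S[...,2]<33)&(abs(S[...,1])<31)&(S[...,0]>-75)&(S[...,0]<36)
Q=S[m];print('plate',m.sum(),cv2.minAreaRect(Q[:,:2].astype(np.float32)),np.median(Q[:,2]),np.linalg.lstsq(np.c_[Q[:,:2],np.ones(len(Q))],Q[:,2],rcond=None)[0])
m=(S[...,2]>34)&(abs(S[...,1])<12)&(abs(S[...,0]-20)<12);print('roller top z',m.sum(),np.percentile(S[m][:,2],[50,95]) if m.any() else 0)
```

```text
16.3 [ 0.4899 -0.1016  0.2101] [-0.54831265 -0.89017264  0.34656513]
rib 574 ((-13.666085243225098, -1.0816326141357422), (14.278468132019043, 39.85507583618164), 89.6929931640625) 63.49911567250663
plate 4059 ((-13.81618881225586, -0.9474754333496094), (99.61878204345703, 59.9864387512207), 0.12844933569431305) 29.690676424189267 [-5.30745399e-04 -1.49341267e-03  2.96723773e+01]
roller top z 210 [41.25109324 43.42807104]
```

View pics/w5.png

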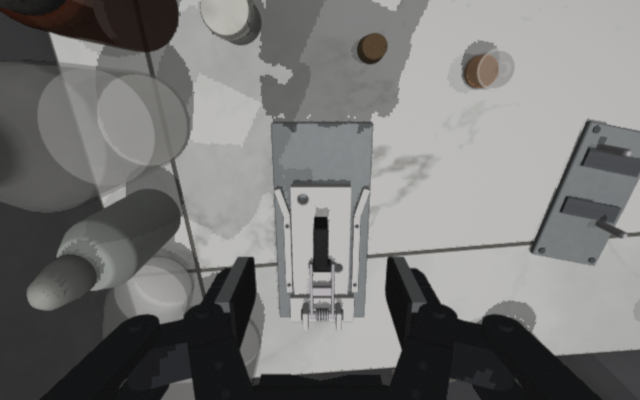

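The wrist view shows the carrier home between the fences, with the rib at (320,243), the roller and fork over the plate at about (322,290), and the gripper clear.

```bash
python3 -c "
from cell import r
print(r.finish_job())"
```

```text
the job is handed in; nothing more can be done
None
```

The carrier is fully home on the stage with the roller on top of it. I handed the job in at about 16.4 s, and the hand-in reported no verdict.

**What I did:** I gripped the rib and relieved a 2 mm sideways error (4.7 N against the pins). I lifted the carrier level: measured tilt was under 0.003 rad, with the plate's top at 125 mm. I lowered it onto the bed at the stage mouth and pushed it nose first under the roller. At the stop the force jumped to 32 N with no further motion. I then relaxed the push, opened the gripper and backed straight up.

**Last checks (wrist camera, in the stage's frame):**

| Check | Measured | Required |
|---|---|---|
| Rib x | -13.7 mm | -19 to -11 mm |
| Rib y | -1.1 mm | within ±6 mm |
| Yaw error | about 0.2° | below 4.6° (0.08 rad) |
| Plate top height | 29.7 mm (30 mm nominal) | – |
| Plate tilt | under 0.002 rad | below 0.04 rad |
| Top of roller | about 43.4 mm (44 mm nominal when on the plate) | – |

- **Stop position:** the rib sits about 1 mm further in than the nominal -15 mm. That fits the stop's face being 1 mm beyond home, plus about 1 mm of calibration error.
- **Not measured directly:** I had no reading of the finger angle or the roller force. I inferred both from the roller's height.
- **Surroundings:** the gripper was clear of everything, and none of the surrounding objects looked moved in the views I took. I did not measure their positions again at the end.

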